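Slide a thin board out over the shelf edge

TASK

With the fingertips, push the thin rectangular bamboo board flat along the pull-out shelf until its front long edge sticks out 3 cm past the shelf's front edge (the free edge facing the robot) and runs parallel to it, so that a hand can later get under it. Do not pick the board up or tip it, leave it lying there with the gripper clear, and leave everything else on the shelf where it is.

Things in the scene. Friction and masses are not known exactly. Their poses are not given: they have to be found in the camera images.
- shelf: fixed white laminate pull-out shelf, 470 (x, front to back) x 960 (y) x 18 mm thick, its top 65 mm above the worktop, nothing under its front part. Origin: middle of its front edge, at the height of its top surface. Its x axis points away from the robot into the shelf, y to the robot's left, z up; never turned. The front edge is square, with no lip
- board: loose thin rectangular bamboo board, 100 (own x) x 140 (own y) x 9 mm thick, 80 to 170 g, lying flat on the shelf and turned by at most 0.3 rad. Origin: centre of its underside. Own x points away from the robot. It slides by friction, stays where left, and keeps flat at 3 cm overhang. It lies either left or right of the fork, with 15 mm or more free shelf beside it, and 55 mm or more behind it before the bowl or the tin
- board_front (a point): point on the board: middle of its front long edge (the 140 mm edge nearest the robot), half-way up its thickness; 50 mm from the board's centre along its own -x
- trivet: bystander: loose round bamboo mat, 130 mm diameter, 9 mm thick, same bamboo as the board. Origin: centre of its underside
- fork: bystander: loose bamboo fork, 170 mm long along its x (tines to +x), 23 mm wide, 4 mm thick, lying in the middle between board and round mat. Origin: on its underside, 85 mm from both ends
- plate: bystander: loose stainless steel three-compartment plate, 220 (x) x 170 (y) x 25 mm high, at the left end of the shelf. Origin: centre of its underside
- snackbox: bystander: loose green plastic snack box with a latch, 106 (x) x 146 (y) x 57 mm high, at the right end of the shelf. Origin: centre of its underside
- bowl: bystander: loose white ceramic dip bowl, 90 mm across the rim, 40 mm high, near the back of the shelf. Origin: centre of its underside
- tin: bystander: loose round aluminium tin with a lever lid, 69 mm diameter, 44 mm high, near the back of the shelf. Origin: centre of its underside
Mind the look-alikes: they are no part of the job. Leave any grey look-alike of the board alone.

How it is judged:
By the outcome, as a careful person would: the job done as asked, in the order asked, and still so for the second after the job is handed in, with the robot touching nothing.
It also fails if it takes over 40 s, if anything falls off the work surface, if the arm or the gripper's body presses on something with over 40 N, if the wrist force passes 120 N, or if a joint passes its speed limit or range.

ROBOT

A 6-joint arm with a two-finger parallel gripper is mounted at the origin on the work surface. World frame = base frame: x ahead of the robot, y to its left, z up, the work surface at z = 0. Lengths are in m, angles in degrees, forces in N, time in s.
With the tool pointing down it reaches from about 0.375 to 0.9 m from the base axis. Payload 3.1 kg.
Tool frame: the origin (TCP) lies on the centre line of the jaws, within the pads' length; the fingertips stand 19 mm ahead of it and the grasp point (between the pads) is the TCP; z points along the fingers, y is the direction in which the jaws open and shut (so a half turn about z gives the same grasp; the last joint's range is limited). The gripper opens to 87 mm and grips with 3 to 60 N. Pads are 19 mm wide; open, the fingers measure 117 mm over their backs; the gripper's body (75 mm by 190 mm) begins 51 mm behind the grasp point.
Start: joints at [-82.706, 30.224, 82.088, -0, 67.689, -10.227], TCP at [0.188, -0.596, 0.212] pointing down, gripper open.
Joint ranges: [-176.69, 176.69], [-43.24, 126.21], [12.49, 139.97], [-82, 262], [0, 151.66], [-163.58, 163.58]. Speed limits (degrees/s): [159.86, 159.86, 180, 180, 180, 180].

INTERFACE

Orientations are given as a 3x3 rotation matrix whose columns are the frame's x, y, z axes.
In Python, from rig import bot gives the robot as it stands.
- The arm moves only by the tool carry_out, never from a script. Its argument "targets" is a list of rows, each a list of 6 numbers: the shift along the tool's x, y, z each as a share of 200 mm, from -1 to 1, then the turn, a rotation vector about the tool's x, y, z each as a share of pi/2 rad, from -1 to 1. In form: [[dx, dy, dz, ax, ay, az], ...]. A call has 1 to 20 rows; each row is the pose to reach, as a shift and turn from the pose measured when the call began, along the tool's axes at that moment; what a row does not reach only later rows make up. A row lasts 1/8 s, in which the tool goes at most 62.5 mm and 10.7 degrees, less where a joint would pass 70% of its speed; a pose out of reach is approached as far as the arm can. A call with a number of a shift or a turn outside -1 to 1 is refused whole. A call with a gripper value outside its range is refused whole. "jaw" is the gripper's target within -1 to 1 (fully open at 1, half-way at 0, shut at -1), set as the call begins (left out, the last holds). The fingers move at their own pace and stop on an object; the grip force is fixed at half the most. Time passes only in rows, so rows that repeat a pose let the fingers close. It gives the time, the measured TCP pose, the force and the opening at its end, in the units of the state.
- bot.read_state(): the state, without advancing time (a new reading comes with each control period).
- bot.capture(name): name is "side" or "top"; returns the picture (384x512x3 uint8, blue, green, red); there is no depth.
- bot.camera_info(name): a dict with "camera_matrix" (3x3 intrinsics, pixels), "k1" (the pictures are not rectified: a ray, as slopes to the right and down, at radius r is drawn at 1 + k1 r^2 times it, then the intrinsics apply), "view" (4x4, takes a point from world to camera coordinates). Camera axes: x right, y down, z forward; pixel columns grow to the right and rows downward; lengths in m; the calibration is good to about 2 mm. A picture is of the moment at which its call begins. camera_info takes no time and is no camera call.
- bot.hand_in(): hands the job in, once; it reports no verdict.
The state is a dict: "time_s": time; "joint_positions": joint angles; "qvel": joint speeds; "tau": joint torques, N m; "position": TCP position; "tcp_rot": TCP orientation; "force": force on the tool from outside, world axes, zero at the start; "moment": the same for the moment, N m; "opening": opening from 0.0 (shut) to 1.0 (fully open).
Only numpy, scipy, OpenCV 4.12 (cv2) and the standard library are available. Lean on these libraries where they do the work, as an engineer would, in place of code of your own. Each camera call takes 0.05 s, during which the arm holds its last target.

## Working session

There is one attempt and no reset: what is moved stays moved. The work goes in short steps, Python scripts to look and compute and a tool call to move; the robot and the scene stay as the last step left them, time stands still between calls to the robot, and variables do not carry over. Pictures are saved under pics/ and viewed, and the job is handed in when it is done.

Besides the shell and the picture viewer there is one more tool, called after ">>>" as a command line: name --pt "numbers of a row" for each row, then --argument value for the rest. carry_out: Moves the arm, as the interface text tells. Shift numbers are shares of 200 mm and turn numbers shares of pi/2 rad, none past 1 either way. Its arguments: {"type":"object","properties":{"targets":{"type":"array"},"jaw":{"type":"number"}},"required":["targets"]}

```bash
ls; mkdir -p pics
python3 - <<'E'
from rig import bot
import cv2
print(bot.read_state())
for n in("top","side"):
    cv2.imwrite(f"pics/{n}0.png",bot.capture(n)); print(bot.camera_info(n))
E
```

```text
pics
{'time_s': 0.0, 'joint_positions': array([-8.27080740e+01,  3.02769694e+01,  8.21569956e+01, -8.20338142e-04,
        6.76894534e+01, -1.02254507e+01]), 'qvel': array([ 0.03204569, -0.0409336 , -0.02360549, -0.09192414,  0.0093885 ,
        0.15235996]), 'tau': array([ 4.77675821e-04, -4.40037096e+01, -1.76591957e+01,  6.32157968e-02,
        5.84287383e-02, -1.77955662e-04]), 'position': array([ 0.18806682, -0.59523409,  0.21078969]), 'tcp_rot': array([[ 9.53624122e-01,  3.00999921e-01, -2.86541944e-04],
       [ 3.00999831e-01, -9.53621803e-01,  2.13495424e-03],
       [ 3.69368412e-04, -2.12219294e-03, -9.99997680e-01]]), 'force': array([ 0.49077778,  0.79854536, -0.492225  ]), 'moment': array([-0.01120384, -0.0083251 ,  0.01193696]), 'opening': 1.0016650413728654}
{'camera_matrix': array([[367.68479474,   0.        , 257.78688675],
       [  0.        , 367.68479474, 197.84976165],
       [  0.        ,   0.        ,   1.        ]]), 'k1': -0.08809720229104685, 'view': array([[ 0.02534038, -0.99967466, -0.0029058 , -0.0053022 ],
       [-0.99785972, -0.02511888, -0.06037407,  0.52894958],
       [ 0.06028144,  0.00442949, -0.99817159,  0.96547212],
       [ 0.        ,  0.        ,  0.        ,  1.        ]])}
{'camera_matrix': array([[360.22731268,   0.        , 254.08834946],
       [  0.        , 360.22731268, 196.65412343],
       [  0.        ,   0.        ,   1.        ]]), 'k1': -0.07487328783035169, 'view': array([[-0.85284185, -0.52198193, -0.01398752,  0.45126127],
       [-0.30355544,  0.51740502, -0.80009133,  0.19442345],
       [ 0.42487043, -0.67810538, -0.59971511,  0.69793407],
       [ 0.        ,  0.        ,  0.        ,  1.        ]])}
```

View pics/top0.png

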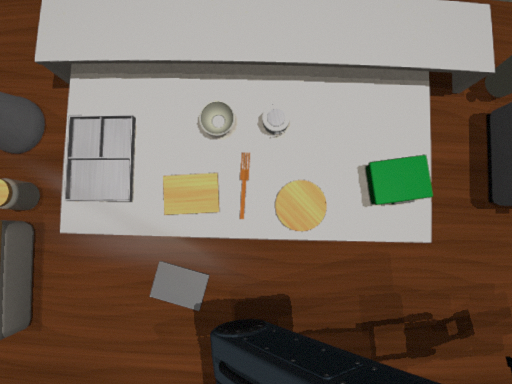

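View pics/side0.png

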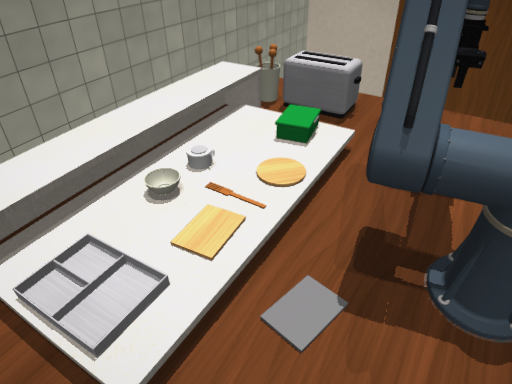

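Candidates in the top view: a yellow rectangle at (191,193), a round yellow mat at (301,205) and a grey rectangle on the worktop at (180,285). The yellow rectangle left of the fork (243,185) fits the board: it is bamboo, rectangular and on the shelf. The grey one is the look-alike and the round one is the trivet. Next I'll measure it in both views and look at an enlarged crop.

```bash
cat > h.py <<'E'
from rig import bot
import cv2, numpy as np
def rays(n,px):
    c=bot.camera_info(n);K=c['camera_matrix'];V=c['view']
    u=cv2.undistortPoints(np.array(px,float).reshape(-1,1,2),K,np.array([c['k1'],0,0,0,0.])).reshape(-1,2)
    d=np.c_[u,np.ones(len(u))]@V[:3,:3]
    return -V[:3,:3].T@V[:3,3],d
def plane(n,px,z):
    o,d=rays(n,px); return o+d*((z-o[2])/d[:,2])[:,None]
def tri(a,b):
    o1,d1=rays('top',a);o2,d2=rays('side',b);out=[]
    for x,y in zip(d1,d2):
        s=np.linalg.lstsq(np.c_[x,-y],o2-o1,rcond=None)[0]
        out.append(np.r_[(o1+x*s[0]+o2+y*s[1])/2,np.linalg.norm(o1+x*s[0]-o2-y*s[1])])
    return np.array(out)
def blobs(im,lo,hi,amin=80):
    m=cv2.inRange(cv2.cvtColor(im,cv2.COLOR_BGR2HSV),lo,hi)
    cs,_=cv2.findContours(m,cv2.RETR_EXTERNAL,cv2.CHAIN_APPROX_NONE)
    return [c for c in cs if cv2.contourArea(c)>amin]
BAM=((17,70,90),(32,255,255))
def quad(c):  # subpixel-ish: fit lines to contour sides between polygon corners
    p=cv2.approxPolyDP(cv2.convexHull(c),0.05*cv2.arcLength(c,True),True).reshape(-1,2).astype(float)
    if len(p)!=4: return p
    pts=c.reshape(-1,2).astype(float);L=[]
    for i in range(4):
        a,b=p[i],p[(i+1)%4];l=np.linalg.norm(b-a);t=(b-a)/l
        s=(pts-a)@t;d=abs((pts-a)@[-t[1],t[0]])
        q=pts[(s>.12*l)&(s<.88*l)&(d<3)]
        vx,vy,x,y=cv2.fitLine(q.astype(np.float32),cv2.DIST_L2,0,.01,.01).ravel()
        n=np.array([-vy,vx]);o=n@[x,y]-n@p.mean(0); n=n*np.sign(o)
        L.append(np.r_[n,n@[x,y]+0.5])
    return np.array([np.linalg.solve(np.array([L[i-1][:2],L[i][:2]]),[L[i-1][2],L[i][2]]) for i in range(4)])
def pose(w):  # w: 4 world corners at top surface
    w=w[:,:2];c=w.mean(0);s=w[np.argsort(np.arctan2(*(w-c).T[::-1]))]
    e=[s[(i+1)%4]-s[i] for i in range(4)]
    yy=[v*np.sign(v[1]) for v in e if abs(v[1])>abs(v[0])]; xx=[v*np.sign(v[0]) for v in e if abs(v[0])>=abs(v[1])]
    y=np.mean(yy,0);x=np.mean(xx,0)
    return c,np.arctan2(-y[0],y[1]),np.linalg.norm(x),np.linalg.norm(y)
E
python3 - <<'E'
from h import *
t=cv2.imread('pics/top0.png');s=cv2.imread('pics/side0.png')
Q={}
for n,im in(('top',t),('side',s)):
    for c in blobs(im,*BAM):
        q=quad(c);print(n,cv2.contourArea(c),c.reshape(-1,2).mean(0).round(1),q.round(1).tolist())
        if len(q)==4 and not cv2.isContourConvex(c) or len(q)==4:
            w=plane(n,q,.074);print('  z.074',w.round(4).tolist(),pose(w))
    for c in blobs(im,(0,150,90),(14,255,255),60):
        print(n,'orange',cv2.contourArea(c),cv2.boundingRect(c))
# shelf front edge (white mask)
m=cv2.inRange(cv2.cvtColor(t,cv2.COLOR_BGR2HSV),(0,0,150),(180,40,255))
pts=[]
for u in list(range(75,160,5))+list(range(225,420,5)):
    v=np.where(m[:262,u])[0].max(); pts.append((u,v+.5))
w=plane('top',pts,.065);print('front edge x',np.polyfit(w[:,1],w[:,0],1),w[:,0].std(),w[:3],w[-3:])
crop=cv2.resize(t[130:320,50:340],None,fx=2.7,fy=2.7,interpolation=cv2.INTER_CUBIC);cv2.imwrite('pics/crop0.png',crop)
E
```

```text
Traceback (most recent call last):
  File "h.py", line 29, in quad
    vx,vy,x,y=cv2.fitLine(q.astype(np.float32),cv2.DIST_L2,0,.01,.01).ravel()
              ~~~~~~~~~~~^^^^^^^^^^^^^^^^^^^^^^^^^^^^^^^^^^^^^^^^^^^^
cv2.error: OpenCV(4.12.0) /io/opencv/modules/imgproc/src/linefit.cpp:50: error: (-215:Assertion failed) count > 0 in function 'fitLine2D_wods'
```

```bash
sed -i 's/^        vx,vy,x,y=/        if len(q)<4: return p[:3]\n        vx,vy,x,y=/' h.py
python3 - <<'E'
from h import *
t=cv2.imread('pics/top0.png');s=cv2.imread('pics/side0.png')
for n,im in(('top',t),('side',s)):
    for c in blobs(im,*BAM):
        q=quad(c);print(n,cv2.contourArea(c),c.reshape(-1,2).mean(0).round(1),q.round(1).tolist())
        if len(q)==4:
            w=plane(n,q,.074);print('  z.074',w.round(4).tolist(),pose(w))
    for c in blobs(im,(0,150,90),(14,255,255),60):
        print(n,'orange',cv2.contourArea(c),cv2.boundingRect(c))
m=cv2.inRange(cv2.cvtColor(t,cv2.COLOR_BGR2HSV),(0,0,150),(180,40,255))
pts=[]
for u in list(range(75,160,5))+list(range(225,420,5)):
    v=np.where(m[:262,u])[0].max(); pts.append((u,v+.5))
w=plane('top',pts,.065);print('front edge x',np.polyfit(w[:,1],w[:,0],1),w[:,0].std(),w[:3],w[-3:])
crop=cv2.resize(t[130:320,50:340],None,fx=2.7,fy=2.7,interpolation=cv2.INTER_CUBIC);cv2.imwrite('pics/crop0.png',crop)
E
```

```text
top 1984.0 [300.4 205.7] [[308.0, 181.0], [324.0, 215.0], [291.0, 229.0]]
top 156.0 [  2.9 191.6] [[-0.5, 178.5], [7.6, 183.1], [9.2, 197.5], [-0.5, 204.6]]
  z.074 [[0.5595, 0.6941, 0.074], [0.5478, 0.6694, 0.074], [0.51, 0.6621, 0.074], [0.4905, 0.6891, 0.074]] (array([0.52693495, 0.67868366]), np.float64(0.1511293730417406), np.float64(0.05377391487827133), np.float64(0.026172572646724842))
top 2058.5 [190.4 193.6] [[217.0, 172.7], [219.1, 211.9], [164.1, 214.4], [162.1, 175.4]]
  z.074 [[0.5866, 0.1123, 0.074], [0.4878, 0.104, 0.074], [0.4778, 0.243, 0.074], [0.5763, 0.2521, 0.074]] (array([0.53211358, 0.17784347]), np.float64(0.07240837336116146), np.float64(0.09906768157377246), np.float64(0.13974049895985233))
top orange 397.5 (116, 373, 86, 11)
top orange 1248.5 (406, 356, 104, 20)
top orange 383.0 (106, 345, 94, 8)
top orange 2932.0 (0, 343, 202, 30)
top orange 66.0 (502, 334, 10, 10)
top orange 90.0 (447, 299, 20, 12)
top orange 296.5 (256, 284, 91, 13)
top orange 2406.0 (389, 259, 123, 47)
top orange 8693.0 (40, 254, 158, 89)
top orange 4893.5 (208, 239, 304, 52)
top orang
[... 1064 characters left out ...]
7, 0.074]] (array([ 0.61984983, -0.05423827]), np.float64(0.3252819471721351), np.float64(0.19055625922430552), np.float64(0.10168449410832862))
side orange 2189.0 (0, 319, 72, 65)
side orange 134.5 (400, 267, 17, 15)
side orange 956.5 (449, 198, 34, 52)
side orange 194.5 (206, 183, 59, 25)
side orange 929.0 (440, 110, 72, 28)
side orange 28456.5 (167, 93, 345, 291)
side orange 141.0 (266, 79, 18, 33)
front edge x [-1.77507288e-04  4.23783736e-01] 0.0007642709811781393 [[0.42432372 0.47807953 0.065     ]
 [0.42221226 0.46441552 0.065     ]
 [0.4226727  0.45092768 0.065     ]] [[ 0.4237296  -0.37098691  0.065     ]
 [ 0.42394792 -0.3841537   0.065     ]
 [ 0.42416262 -0.39736339  0.065     ]]
```

View pics/crop0.png

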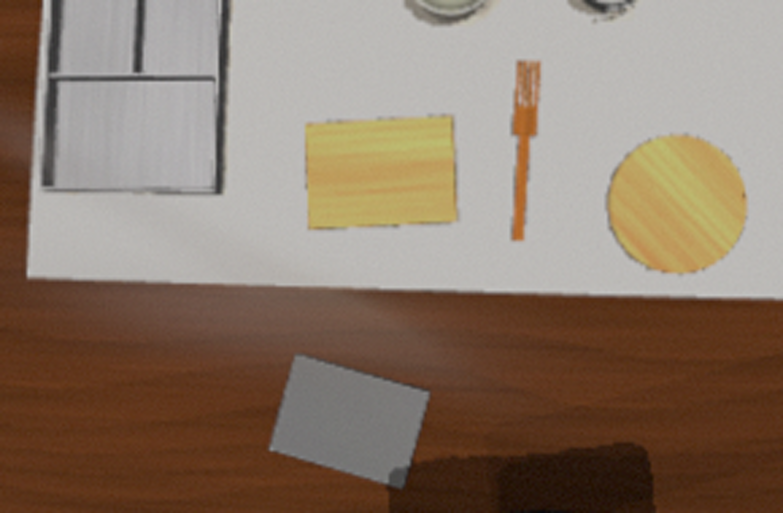

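The crop confirms it: a yellow bamboo rectangle left of the fork, with the grey plate off the shelf. Next I'll check heights by triangulation and the clearances behind the board.

Run:
```python
from h import *
a=[[217.0,172.7],[219.1,211.9],[164.1,214.4],[162.1,175.4]]
b=[[207.5,203.8],[246.3,216.0],[211.4,258.0],[169.6,241.7]]
print('corners xyz,gap',tri(a,b).round(4))
print('bowl rim (top px 217,120 r17) at .105:',plane('top',[[217,120],[217,138],[200,119],[235,119]],.105).round(3)[:,:2])
print('tin',plane('top',[[276,121],[276,135]],.1).round(3)[:,:2])
print('fork',plane('top',[[242,218],[246,153],[240,180]],.069).round(3)[:,:2], 'plate r',plane('top',[[135,160]],.09))
```

```text
corners xyz,gap [[0.5859 0.1121 0.0728 0.0017]
 [0.4864 0.1034 0.0723 0.0029]
 [0.4769 0.243  0.0713 0.0019]
 [0.5759 0.2519 0.0731 0.0014]]
bowl rim (top px 217,120 r17) at .105: [[0.714 0.113]
 [0.668 0.112]
 [0.715 0.156]
 [0.717 0.069]]
tin [[ 0.716 -0.033]
 [ 0.681 -0.033]]
fork [[0.474 0.046]
 [0.639 0.041]
 [0.57  0.054]] plate r [[0.61194932 0.31864695 0.09      ]]
```

>>> carry_out --pt "0.3 -0.3 0 0 0 0" --pt "0.6 -0.6 0 0 0 0" --pt "1 -0.95 0 0 0 0" --pt "1 -0.95 0 0 0 0" --pt "1 -0.95 0 0 0 0" --pt "1 -0.95 0 0 0 0"

```text
time_s: 0.85
position: [0.3221, -0.3518, 0.2112]
tcp_rot: [[0.953, 0.304, -0.001], [0.304, -0.953, 0.003], [0.0, -0.003, -1.0]]
force: [0.3, 0.9, -0.0]
opening: 0.997
```

>>> carry_out --pt "0.3 -0.3 0 0 0 0" --pt "0.6 -0.6 0 0 0 0" --pt "0.9 -0.9 0 0 0 0" --pt "1 -1 0 0 0 0" --pt "1 -1 0 0 0 0" --pt "1 -1 0 0 0 0"

```text
time_s: 1.6
position: [0.4528, -0.0998, 0.2117]
tcp_rot: [[0.952, 0.308, -0.001], [0.308, -0.952, 0.003], [0.0, -0.003, -1.0]]
force: [0.0, -0.8, -0.1]
opening: 1.001
```

>>> carry_out --pt "0.3 -0.3 0 0 0 0.1" --pt "0.6 -0.6 0 0 0 0.197" --pt "0.9 -0.9 0 0 0 0.197" --pt "1 -1 0 0 0 0.197" --pt "1 -1 0 0 0 0.197" --pt "1 -1 0 0 0 0.197"

```text
time_s: 2.35
position: [0.5836, 0.1521, 0.2118]
tcp_rot: [[1.0, 0.005, 0.001], [0.005, -1.0, 0.002], [0.001, -0.002, -1.0]]
force: [-1.0, 0.1, 0.2]
opening: 1.001
```

>>> carry_out --pt "0.142 -0.13 0 0 0 0.003" --pt "0.142 -0.13 0 0 0 0.003" --pt "0.142 -0.13 0.2 0 0 0.003" --pt "0.142 -0.13 0.4 0 0 0.003" --pt "0.142 -0.13 0.5 0 0 0.003" --pt "0.142 -0.13 0.56 0 0 0.003" --pt "0.142 -0.13 0.56 0 0 0.003"

```text
time_s: 3.22
position: [0.6114, 0.1769, 0.0993]
tcp_rot: [[1.0, -0.002, -0.001], [-0.002, -1.0, 0.002], [-0.001, -0.002, -1.0]]
force: [0.3, -0.3, -0.0]
opening: 1.002
```

Run:
```python
from h import *
a=bot.capture('side');cv2.imwrite('pics/s1.png',cv2.resize(a[100:300,100:330],None,fx=3,fy=3)[:600,:800])
```

```text
(no output)
```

View pics/s1.png

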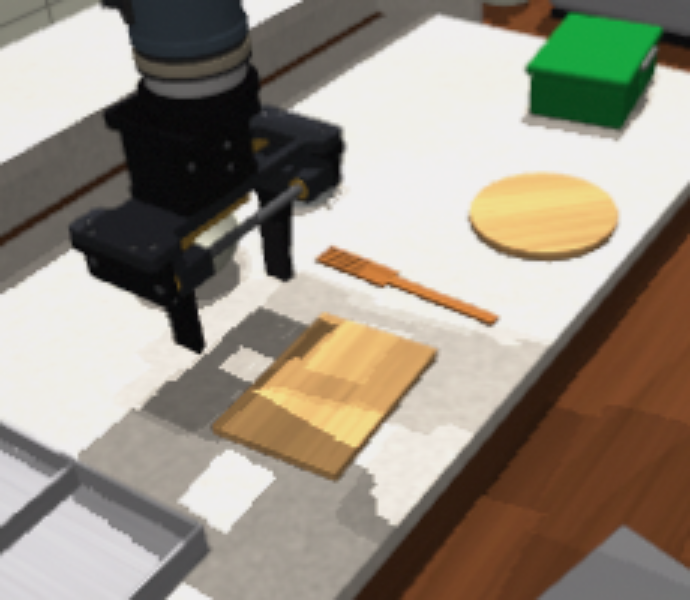

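The fingertips (crop (190,350) and (280,275)) hover just behind the board's back edge, clear of the bowl and fork. Next they go down to about 4 mm above the shelf.

>>> carry_out --pt "0 0 0.025 0 0 0" --pt "0 0 0.045 0 0 0" --pt "0 0 0.055 0 0 0" --pt "0 0 0.055 0 0 0"

```text
time_s: 3.78
position: [0.6121, 0.1775, 0.0891]
tcp_rot: [[1.0, -0.001, 0.001], [-0.001, -1.0, 0.002], [0.001, -0.002, -1.0]]
force: [0.1, 0.4, 0.2]
opening: 0.998
```

>>> carry_out --pt "-0.03 0 0.004 0 0 0" --pt "-0.06 0 0.004 0 0 0" --pt "-0.09 0 0.004 0 0 0" --pt "-0.115 0 0.004 0 0 0" --pt "-0.14 0 0.004 0 0 0" --pt "-0.165 0 0.004 0 0 0" --pt "-0.19 0 0.004 0 0 0" --pt "-0.215 0 0.004 0 0 0" --pt "-0.24 0 0.004 0 0 0" --pt "-0.265 0 0.004 0 0 0" --pt "-0.29 0 0.004 0 0 0" --pt "-0.315 0 0.004 0 0 0" --pt "-0.34 0 0.004 0 0 0" --pt "-0.365 0 0.004 0 0 0" --pt "-0.39 0 0.004 0 0 0" --pt "-0.41 0 0.004 0 0 0" --pt "-0.425 0 0.004 0 0 0" --pt "-0.435 0 0.004 0 0 0" --pt "-0.435 0 0.004 0 0 0"

```text
time_s: 6.15
position: [0.525, 0.1776, 0.0882]
tcp_rot: [[1.0, -0.001, 0.001], [-0.001, -1.0, 0.002], [0.001, -0.002, -1.0]]
force: [0.4, 0.4, 0.4]
opening: 1.003
```

```bash
cat > m.py <<'E'
from h import *
import sys
k=sys.argv[1]
for n in('top','side'):
    im=bot.capture(n);cv2.imwrite(f'pics/{n}{k}.png',im)
    for c in blobs(im,(15,60,40),(34,255,255),500):
        q=quad(c);print(n,cv2.contourArea(c),q.round(1).tolist())
        if len(q)==4:
            w=plane(n,q,.074);print('  ',w[:,:2].round(4).tolist(),*pose(w))
E
python3 m.py 2
```

```text
top 2006.0 [[305.0, 180.0], [326.0, 208.0], [317.0, 225.0], [295.0, 230.0], [275.0, 201.0]]
side 1996.0 [[247.7, 216.2], [211.4, 260.4], [167.1, 242.8], [210.6, 204.4]]
   [[0.4809, 0.1033], [0.4705, 0.2496], [0.5768, 0.2573], [0.5765, 0.1111]] [0.526168  0.1803343] 0.034718572935328644 0.10120913061889487 0.14632834404599934
side 1101.0 [[257.0, 167.0], [289.0, 158.0], [305.0, 174.0]]
```

View pics/side2.png

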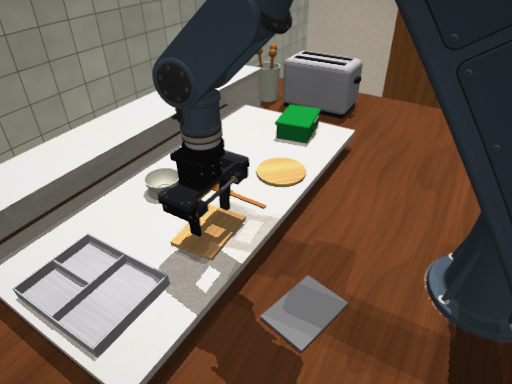

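View pics/top2.png

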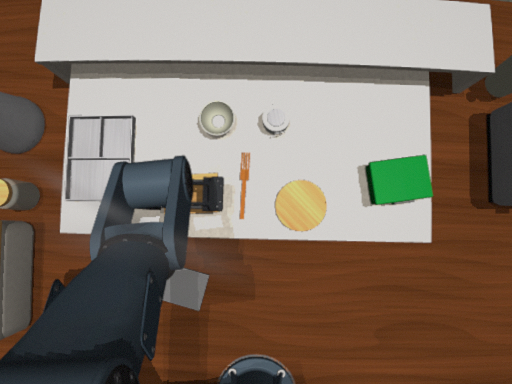

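The board did not move (side-view corners unchanged, force near 0). The open fingertips passed just above it, so they sit higher than 19 mm ahead of the TCP suggests. I'll go back behind the board and descend by feel.

>>> carry_out --pt "0 0 -0.05 0 0 0" --pt "0.1 0 -0.05 0 0 0" --pt "0.25 0 -0.05 0 0 0" --pt "0.4 0 -0.05 0 0 0" --pt "0.435 0 -0.05 0 0 0" --pt "0.435 0 -0.02 0 0 0" --pt "0.435 0 0.0 0 0 0" --pt "0.435 0 0.01 0 0 0" --pt "0.435 0 0.01 0 0 0"

```text
time_s: 7.38
position: [0.6115, 0.1775, 0.0861]
tcp_rot: [[1.0, -0.001, -0.0], [-0.001, -1.0, 0.002], [-0.0, -0.002, -1.0]]
force: [-0.6, -0.8, 0.8]
opening: 0.998
```

>>> carry_out --pt "0 0 0.005 0 0 0" --pt "0 0 0.01 0 0 0" --pt "0 0 0.01 0 0 0"

```text
time_s: 7.75
position: [0.6115, 0.1775, 0.0841]
tcp_rot: [[1.0, -0.001, -0.0], [-0.001, -1.0, 0.002], [-0.0, -0.002, -1.0]]
force: [-0.2, -0.7, 0.2]
opening: 0.998
```

Run:
```python
from h import *
a=bot.capture('side');cv2.imwrite('pics/s3.png',cv2.resize(a[140:270,130:290],None,fx=4.5,fy=4.5))
```

```text
(no output)
```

View pics/s3.png

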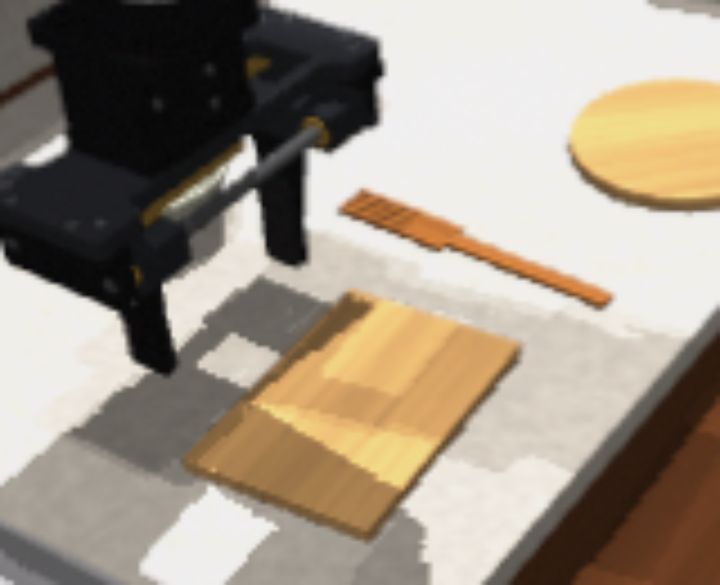

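Run:
```python
from h import *
px=np.array([[165,372],[148,366],[303,262],[275,258]])/4.5+[130,140]
o,d=rays('side',px)
for x in(.602,.6115,.621):
    print(x,(o+d*((x-o[0])/d[:,0])[:,None])[:,1:].round(4).tolist())
```

```text
0.602 [[0.2262, 0.0934], [0.2351, 0.1036], [0.1248, 0.0909], [0.1441, 0.1059]]
0.6115 [[0.2182, 0.0832], [0.2273, 0.0937], [0.1147, 0.0807], [0.1344, 0.096]]
0.621 [[0.2102, 0.073], [0.2195, 0.0837], [0.1046, 0.0704], [0.1247, 0.0861]]
```

The picture puts the open tips at about z≈0.08–0.09, still well above the shelf. I'll keep descending in small steps and watch the force.

>>> carry_out --pt "0 0 0.01 0 0 0" --pt "0 0 0.02 0 0 0" --pt "0 0 0.025 0 0 0" --pt "0 0 0.025 0 0 0"

```text
time_s: 8.3
position: [0.6114, 0.1776, 0.0789]
tcp_rot: [[1.0, -0.001, -0.0], [-0.001, -1.0, 0.002], [-0.0, -0.002, -1.0]]
force: [-0.4, -0.1, 0.3]
opening: 0.997
```

Run:
```python
from h import *
print(bot.read_state()['position'],bot.read_state()['force'])
a=bot.capture('side');cv2.imwrite('pics/s4.png',cv2.resize(a[140:270,130:290],None,fx=4.5,fy=4.5))
```

```text
[0.61140888 0.17758595 0.07893187] [-0.44109801 -0.06231103  0.26989784]
```

View pics/s4.png

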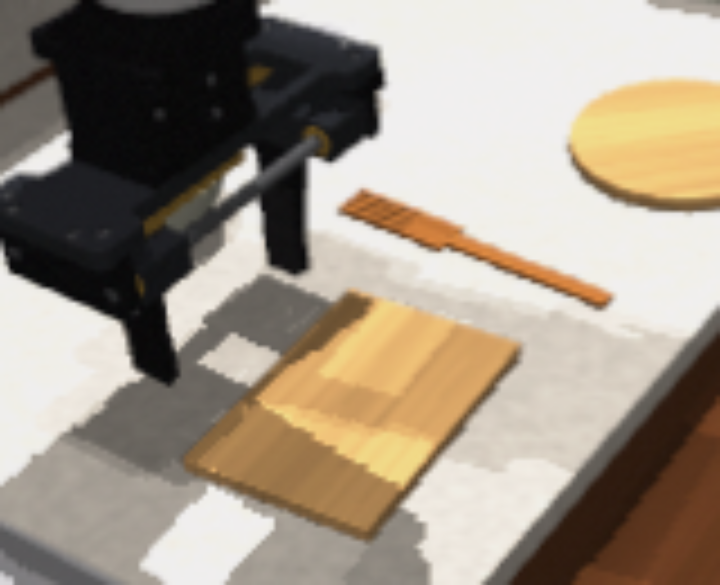

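>>> carry_out --pt "0 0 0.01 0 0 0" --pt "0 0 0.02 0 0 0" --pt "0 0 0.025 0 0 0" --pt "0 0 0.025 0 0 0"

```text
time_s: 8.85
position: [0.6114, 0.1776, 0.0739]
tcp_rot: [[1.0, -0.001, -0.0], [-0.001, -1.0, 0.002], [-0.0, -0.002, -1.0]]
force: [0.0, 0.4, 0.5]
opening: 1.001
```

Run:
```python
from h import *
s=bot.read_state();print(s['position'],s['force'],s['time_s'])
a=bot.capture('side');cv2.imwrite('pics/s5.png',cv2.resize(a[160:260,140:240],None,fx=6,fy=6,interpolation=cv2.INTER_CUBIC))
```

```text
[0.61139451 0.17757383 0.07388513] [0.02431214 0.38639126 0.48292875] 8.85
```

View pics/s5.png

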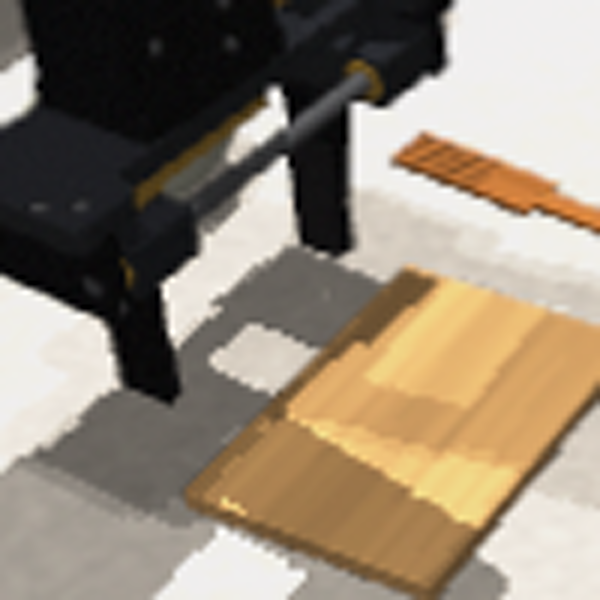

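Run:
```python
from h import *
px=np.array([[175,403],[125,388],[350,255],[302,240]])/6+[140,160]
for z in(.065,.07,.075,.08): print(z,plane('side',px,z)[:,:2].round(4).tolist())
```

```text
0.065 [[0.6136, 0.2123], [0.635, 0.2156], [0.6135, 0.1112], [0.6361, 0.1133]]
0.07 [[0.609, 0.2161], [0.6303, 0.2194], [0.609, 0.116], [0.6313, 0.1181]]
0.075 [[0.6045, 0.22], [0.6255, 0.2232], [0.6044, 0.1208], [0.6266, 0.1229]]
0.08 [[0.6, 0.2238], [0.6208, 0.227], [0.5999, 0.1257], [0.6218, 0.1277]]
```

Casting rays at the finger's bottom edge (known x 0.602–0.621) puts the tips at z≈0.077, about 12 mm above the shelf. I'll go on down.

>>> carry_out --pt "0 0 0.01 0 0 0" --pt "0 0 0.02 0 0 0" --pt "0 0 0.03 0 0 0" --pt "0 0 0.03 0 0 0"

```text
time_s: 9.4
position: [0.6113, 0.1775, 0.0677]
tcp_rot: [[1.0, -0.001, -0.001], [-0.001, -1.0, 0.002], [-0.001, -0.002, -1.0]]
force: [-0.6, 1.0, 0.1]
opening: 0.999
```

>>> carry_out --pt "0 0 0.005 0 0 0" --pt "0 0 0.01 0 0 0" --pt "0 0 0.01 0 0 0"

```text
time_s: 9.78
position: [0.6112, 0.1775, 0.0656]
tcp_rot: [[1.0, -0.001, -0.001], [-0.001, -1.0, 0.002], [-0.001, -0.002, -1.0]]
force: [0.3, 0.3, -0.1]
opening: 1.004
```

Run:
```python
from h import *
s=bot.read_state();print(s['position'],s['force'],s['time_s'])
a=bot.capture('side');cv2.imwrite('pics/s6.png',cv2.resize(a[160:260,140:240],None,fx=6,fy=6,interpolation=cv2.INTER_CUBIC))
```

```text
[0.61122428 0.17752936 0.06563609] [ 0.27877604  0.31695049 -0.14517108] 9.775
```

View pics/s6.png

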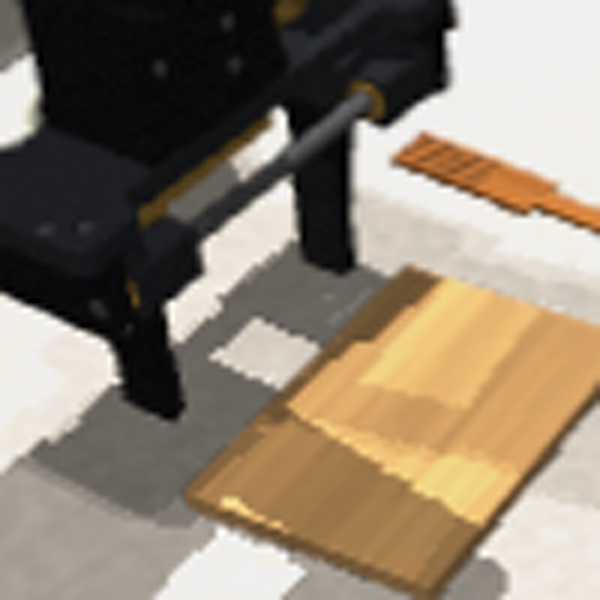

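Run:
```python
from h import *
px=np.array([[182,419],[130,402],[353,272],[308,256]])/6+[140,160]
for z in(.062,.065,.07,.075): print(z,plane('side',px,z)[:,:2].round(4).tolist())
```

```text
0.062 [[0.6082, 0.2152], [0.6309, 0.2181], [0.6084, 0.1162], [0.6302, 0.1173]]
0.065 [[0.6055, 0.2175], [0.6281, 0.2203], [0.6057, 0.1191], [0.6274, 0.1201]]
0.07 [[0.6011, 0.2213], [0.6234, 0.2241], [0.6013, 0.1238], [0.6227, 0.1248]]
0.075 [[0.5966, 0.2251], [0.6187, 0.2279], [0.5968, 0.1286], [0.6181, 0.1296]]
```

The tips are now at z≈0.070. I'll go down another 2 mm and start the push gently, checking early that the board moves.

>>> carry_out --pt "0 0 0.005 0 0 0" --pt "0 0 0.011 0 0 0" --pt "0 0 0.011 0 0 0"

```text
time_s: 10.2
position: [0.6112, 0.1775, 0.0633]
tcp_rot: [[1.0, -0.001, -0.001], [-0.001, -1.0, 0.002], [-0.001, -0.002, -1.0]]
force: [0.7, 0.1, 0.0]
opening: 1.0
```

>>> carry_out --pt "-0.03 0 0 0 0 0" --pt "-0.055 0 0 0 0 0" --pt "-0.08 0 0 0 0 0" --pt "-0.105 0 0 0 0 0" --pt "-0.13 0 0 0 0 0" --pt "-0.15 0 0 0 0 0" --pt "-0.17 0 0 0 0 0" --pt "-0.17 0 0 0 0 0"

```text
time_s: 11.2
position: [0.5771, 0.1776, 0.0637]
tcp_rot: [[1.0, -0.001, -0.001], [-0.001, -1.0, 0.002], [-0.001, -0.002, -1.0]]
force: [0.1, 0.6, 4.2]
opening: 0.999
```

```bash
python3 m.py 7; python3 -c "
import cv2
a=cv2.imread('pics/side7.png');cv2.imwrite('pics/s7.png',cv2.resize(a[160:280,140:270],None,fx=5,fy=5,interpolation=cv2.INTER_CUBIC))"
```

```text
top 658.5 [[218.4, 189.6], [218.8, 212.0], [189.5, 213.4], [192.6, 184.4]]
   [[0.5437, 0.1075], [0.4873, 0.1047], [0.4818, 0.1784], [0.5552, 0.1733]] [0.51701912 0.1410059 ] -0.04299599017163633 0.0649492099979151 0.06981640534745713
top 2007.0 [[305.0, 180.0], [326.0, 208.0], [317.0, 225.0], [295.0, 230.0], [275.0, 201.0]]
side 2158.0 [[247.4, 215.8], [211.7, 260.3], [169.0, 243.8], [207.5, 203.7]]
   [[0.4821, 0.1027], [0.4703, 0.249], [0.5714, 0.2573], [0.5842, 0.1127]] [0.52699227 0.18044236] 0.08459584245424022 0.10200668447706902 0.14596324117196355
side 1099.5 [[257.0, 167.0], [289.0, 158.0], [305.0, 174.0]]
```

View pics/s7.png

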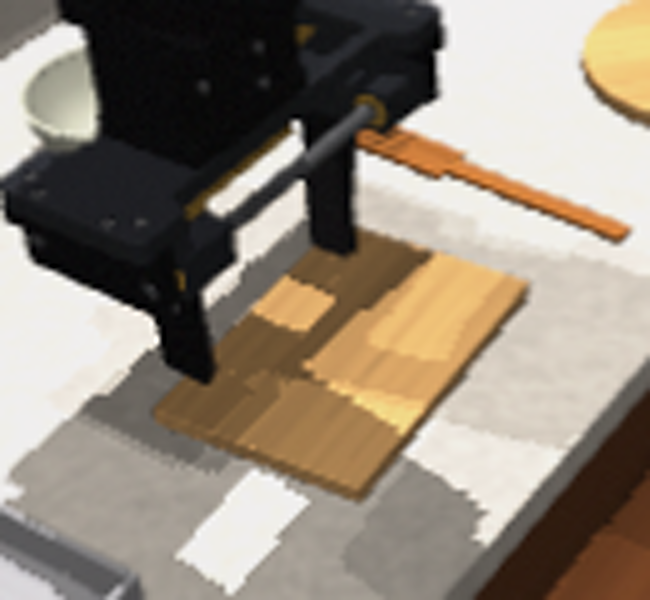

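Force z is 4.2 N and the tips rest lightly on the board top. The contact gives the true tip height: tip ≈ 0.074 when TCP z ≈ 0.0637. So I need to be about 6 mm lower. Lift, go back, descend, push again.

>>> carry_out --pt "0 0 -0.03 0 0 0" --pt "0.06 0 -0.03 0 0 0" --pt "0.13 0 -0.03 0 0 0" --pt "0.175 0 -0.03 0 0 0" --pt "0.175 0 -0.02 0 0 0" --pt "0.175 0 0 0 0 0" --pt "0.175 0 0.015 0 0 0" --pt "0.175 0 0.028 0 0 0" --pt "0.175 0 0.028 0 0 0"

```text
time_s: 12.42
position: [0.6118, 0.1776, 0.0577]
tcp_rot: [[1.0, -0.001, -0.002], [-0.001, -1.0, 0.002], [-0.002, -0.002, -1.0]]
force: [0.7, -0.6, -0.3]
opening: 0.999
```

>>> carry_out --pt "-0.03 0 0 0 0 0" --pt "-0.055 0 0 0 0 0" --pt "-0.08 0 0 0 0 0" --pt "-0.105 0 0 0 0 0" --pt "-0.13 0 0 0 0 0" --pt "-0.15 0 0 0 0 0" --pt "-0.17 0 0 0 0 0" --pt "-0.17 0 0 0 0 0"

```text
time_s: 13.42
position: [0.5772, 0.1777, 0.0578]
tcp_rot: [[1.0, -0.001, -0.003], [-0.001, -1.0, 0.002], [-0.003, -0.002, -1.0]]
force: [-0.3, 0.1, 0.8]
opening: 0.994
```

```bash
python3 m.py 8; python3 -c "
import cv2
a=cv2.imread('pics/side8.png');cv2.imwrite('pics/s8.png',cv2.resize(a[160:280,140:270],None,fx=5,fy=5,interpolation=cv2.INTER_CUBIC))"
```

```text
top 786.5 [[216.5, 189.5], [216.4, 220.5], [189.1, 220.5], [193.2, 184.7]]
   [[0.5438, 0.1123], [0.4659, 0.11], [0.4641, 0.1788], [0.5546, 0.1717]] [0.50711459 0.14320062] -0.0698299569179219 0.08422391733743353 0.06426458660127378
top 2007.0 [[305.0, 180.0], [326.0, 208.0], [317.0, 225.0], [295.0, 230.0], [275.0, 201.0]]
side 2317.0 [[254.4, 221.6], [213.9, 265.3], [171.7, 245.1], [214.7, 206.3]]
   [[0.4589, 0.1114], [0.4591, 0.2572], [0.5642, 0.2574], [0.5642, 0.112]] [0.51159428 0.18450064] -0.0004988827527983271 0.10518498150990517 0.14561335914312656
side 1098.5 [[305.0, 169.0], [287.0, 186.0], [256.0, 173.0]]
```

View pics/s8.png

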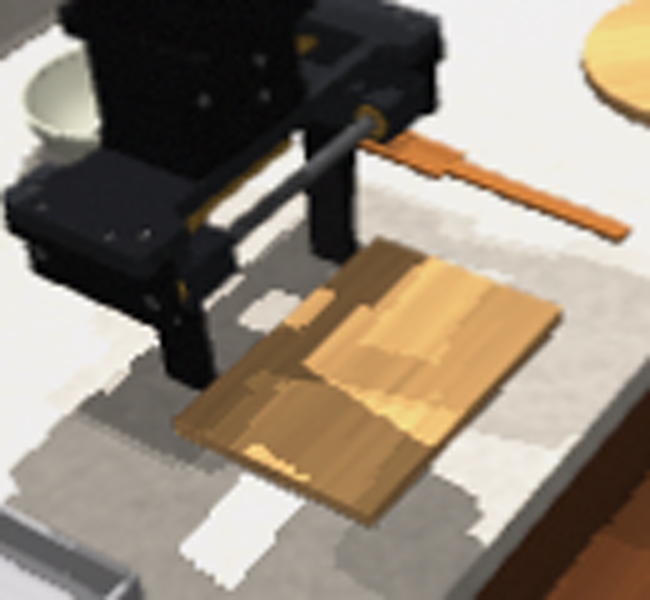

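Now it works: the board is pushed and squared (side yaw ≈0). About 71 mm remain; I'll push 60 mm of it now.

>>> carry_out --pt "-0.015 0 0 0 0 0" --pt "-0.035 0 0 0 0 0" --pt "-0.055 0 0 0 0 0" --pt "-0.075 0 0 0 0 0" --pt "-0.095 0 0 0 0 0" --pt "-0.115 0 0 0 0 0" --pt "-0.135 0 0 0 0 0" --pt "-0.155 0 0 0 0 0" --pt "-0.175 0 0 0 0 0" --pt "-0.195 0 0 0 0 0" --pt "-0.215 0 0 0 0 0" --pt "-0.235 0 0 0 0 0" --pt "-0.255 0 0 0 0 0" --pt "-0.27 0 0 0 0 0" --pt "-0.285 0 0 0 0 0" --pt "-0.3 0 0 0 0 0" --pt "-0.3 0 0 0 0 0"

```text
time_s: 15.65
position: [0.5171, 0.1777, 0.0579]
tcp_rot: [[1.0, -0.001, -0.003], [-0.001, -1.0, 0.002], [-0.003, -0.002, -1.0]]
force: [0.1, 0.4, -0.3]
opening: 0.999
```

```bash
python3 m.py 9
```

```text
top 729.5 [[192.3, 210.2], [215.5, 215.7], [215.5, 244.5], [188.9, 244.5]]
   [[0.4902, 0.1717], [0.4779, 0.1127], [0.406, 0.1105], [0.4041, 0.1772]] [0.44452777 0.14303976] -0.08270785465606076 0.07904024932686506 0.063113552345663
top 2009.0 [[305.0, 180.0], [326.0, 208.0], [317.0, 225.0], [295.0, 230.0], [275.0, 201.0]]
side 2575.5 [[236.4, 215.0], [278.8, 230.9], [240.4, 278.2], [195.1, 256.3]]
   [[0.5045, 0.1128], [0.3999, 0.1109], [0.3993, 0.2577], [0.5041, 0.2573]] [0.45195205 0.18464814] 0.0034125190090749727 0.1047335334685258 0.145651936136858
side 1099.5 [[305.0, 169.0], [288.0, 186.0], [256.0, 173.0]]
```

View pics/top9.png

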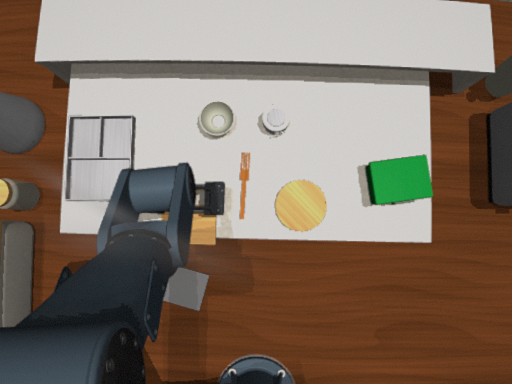

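View pics/side9.png

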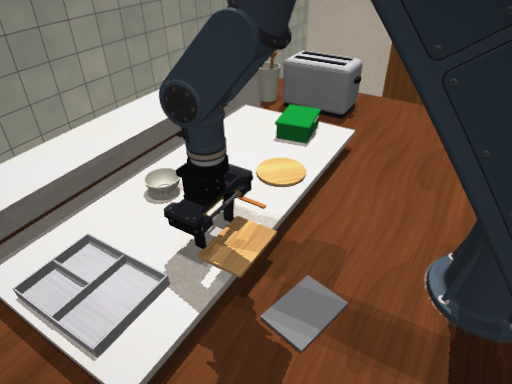

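Front edge ≈0.405 (target ≈0.394). I'll push 9 mm more, back off for a clear view and measure properly before the last bit.

>>> carry_out --pt "-0.015 0 0 0 0 0" --pt "-0.03 0 0 0 0 0" --pt "-0.04 0 0 0 0 0" --pt "-0.046 0 0 0 0 0" --pt "-0.046 0 0 0 0 0" --pt "-0.02 0 0 0 0 0" --pt "0.05 0 0 0 0 0" --pt "0.05 0 -0.2 0 0 0" --pt "0.05 0 -0.5 0 0 0" --pt "0.05 -0.2 -0.7 0 0 0" --pt "0.05 0 -0.9 0 0 0" --pt "0.05 0 -0.9 0 0 0"

```text
time_s: 17.25
position: [0.5312, 0.1768, 0.2417]
tcp_rot: [[1.0, -0.002, 0.006], [-0.002, -1.0, 0.002], [0.006, -0.002, -1.0]]
force: [0.5, 1.0, -0.4]
opening: 0.995
```

```bash
python3 m.py 10
```

```text
top 1812.5 [[169.1, 207.5], [216.1, 207.5], [215.1, 248.6], [168.2, 247.0]]
   [[0.4954, 0.2308], [0.4985, 0.1117], [0.3958, 0.1111], [0.3962, 0.2295]] [0.44647109 0.17078541] 0.011454572124039698 0.10097861885703346 0.11874215956722112
top 2009.0 [[305.0, 180.0], [326.0, 208.0], [317.0, 225.0], [295.0, 230.0], [275.0, 201.0]]
side 2608.0 [[240.1, 216.1], [282.7, 232.6], [244.1, 280.1], [199.2, 258.1]]
   [[0.4955, 0.1118], [0.3904, 0.1113], [0.3911, 0.2579], [0.4944, 0.2568]] [0.44287144 0.18442825] 0.0015902874219004496 0.10416205308711422 0.14580837606996572
side 1098.5 [[305.0, 169.0], [287.0, 186.0], [256.0, 173.0]]
```

View pics/top10.png

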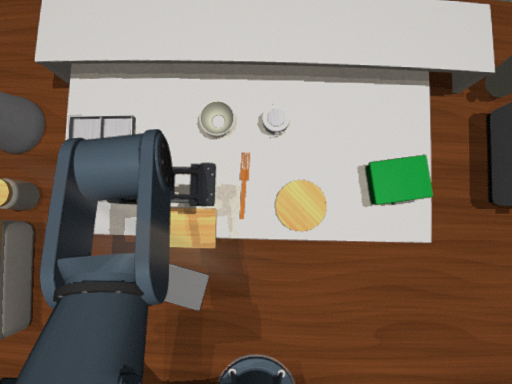

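View pics/side10.png

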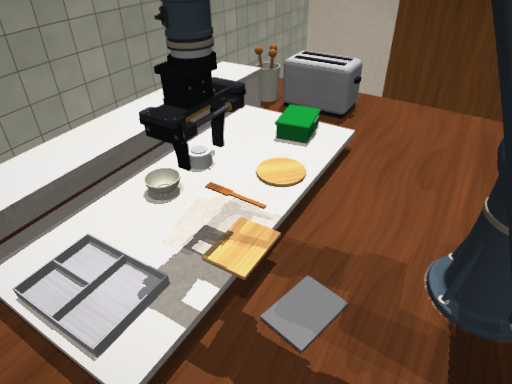

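The arm covers part of the board in the top view, so I'll move it to the right for a clean measurement.

>>> carry_out --pt "0 0.3 0 0 0 0" --pt "0 0.6 0 0 0 0" --pt "0 0.9 0 0 0 0" --pt "0 1 0 0 0 0" --pt "0 1 0 0 0 0"

```text
time_s: 17.98
position: [0.5273, -0.0238, 0.2357]
tcp_rot: [[1.0, -0.006, -0.006], [-0.005, -1.0, 0.003], [-0.006, -0.003, -1.0]]
force: [0.5, 1.1, 0.5]
opening: 1.002
```

```bash
cat > m2.py <<'E'
from h import *
import sys
k=sys.argv[1]
t=bot.capture('top');s=bot.capture('side');cv2.imwrite(f'pics/top{k}.png',t);cv2.imwrite(f'pics/side{k}.png',s)
for n,im in(('top',t),('side',s)):
    for c in blobs(im,*BAM,500)+blobs(im,(15,60,40),(34,255,255),500):
        q=quad(c)
        if len(q)==4: w=plane(n,q,.074);print(n,'px',q.round(1).tolist(),w[:,:2].round(4).tolist(),*pose(w))
m=cv2.inRange(cv2.cvtColor(t,cv2.COLOR_BGR2HSV),(0,0,150),(180,40,255))
p=[(u,np.where(m[:262,u])[0].max()+.5) for u in list(range(75,120,3))+list(range(300,420,5)) if m[200:262,u].any()]
w=plane('top',p,.065);print('edge',np.polyfit(w[:,1],w[:,0],1),np.median(w[:,0]))
cv2.imwrite(f'pics/c{k}.png',cv2.resize(t[150:300,110:270],None,fx=4.6,fy=3.9,interpolation=cv2.INTER_CUBIC))
E
python3 m2.py 11
```

```text
top px [[161.1, 207.1], [216.1, 209.7], [205.7, 245.9], [159.4, 245.5]] [[0.4959, 0.2512], [0.493, 0.1118], [0.4018, 0.135], [0.3992, 0.2519]] [0.44747436 0.18746487] -0.0014517800500372143 0.09472167933386705 0.12820593219950951
top px [[161.2, 206.9], [218.0, 207.9], [203.8, 249.3], [159.0, 247.1]] [[0.4965, 0.251], [0.4976, 0.107], [0.3931, 0.1395], [0.3953, 0.2527]] [0.44560245 0.1875581 ] -0.003933402391094365 0.10421402648070135 0.12864236828212255
top px [[272.1, 205.6], [306.0, 208.0], [300.8, 232.0], [282.6, 226.2]] [[0.5069, -0.0287], [0.503, -0.1138], [0.4425, -0.1019], [0.4559, -0.056]] [ 0.47707471 -0.07509936] -0.13101630373771553 0.05623545473366199 0.06612724325805325
side px [[201.1, 256.2], [219.6, 237.7], [250.7, 267.0], [244.6, 278.1]] [[0.4943, 0.251], [0.4939, 0.1905], [0.3974, 0.2252], [0.3927, 0.2536]] [0.44460388 0.23007983] 0.048361429638287184 0.10080969118578484 0.04450909138200367
side px [[250.8, 219.3], [277.2, 233.7], [253.1, 254.0], [234.7, 230.5]] [[0.4697, 0.1089], [0.3986, 0.12], [0.4111, 0.1946], [0.4795, 0.1565]] [0.43973518 0.14497835] -0.18063812893205167 0.07398307651143612 0.062118783414231105
side px [[239.7, 216.0], [282.5, 232.5], [244.3, 280.0], [199.5, 258.3]] [[0.4963, 0.1118], [0.391, 0.1113], [0.3908, 0.2576], [0.4937, 0.257]] [0.44295032 0.18441271] 0.00977233776709576 0.10409920951681619 0.14577782790724314
edge [-0.0007511   0.42329485] 0.4232048845272653
```

View pics/c11.png

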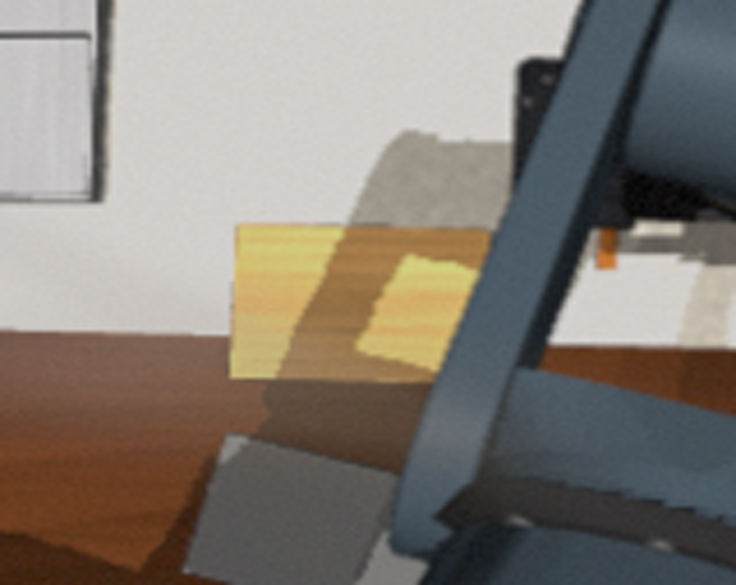

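Clear view: board back edge at x≈0.4965, front ≈0.3965, shelf edge ≈0.4238, so the overhang is about 27 mm and needs roughly 2.8 mm more. The last push ended at TCP x≈0.508, so I'll end this one at ≈0.505.

>>> carry_out --pt "0.01 -0.3 0 0 0 0.003" --pt "0.02 -0.6 0 0 0 0.003" --pt "0.02 -0.9 0 0 0 0.003" --pt "0.02 -1 0.1 0 0 0.003" --pt "0.02 -1 0.4 0 0 0.003" --pt "0.02 -1 0.65 0 0 0.003" --pt "0.02 -1 0.65 0 0 0.003" --pt "0.02 -1 0.65 0 0 0.003"

```text
time_s: 19.08
position: [0.5319, 0.1796, 0.1081]
tcp_rot: [[1.0, -0.006, -0.003], [-0.006, -1.0, 0.004], [-0.003, -0.004, -1.0]]
force: [0.0, 0.3, 1.2]
opening: 0.999
```

>>> carry_out --pt "0 0 0.1 0 0 -0.004" --pt "0 0 0.19 0 0 -0.004" --pt "0 0 0.23 0 0 -0.004" --pt "0 0 0.251 0 0 -0.004" --pt "0 0 0.251 0 0 -0.004"

```text
time_s: 19.7
position: [0.5323, 0.1799, 0.0587]
tcp_rot: [[1.0, 0.0, -0.002], [0.0, -1.0, 0.004], [-0.002, -0.004, -1.0]]
force: [0.3, -0.1, -0.2]
opening: 1.0
```

>>> carry_out --pt "-0.03 0 0.003 0 0 0" --pt "-0.06 0 0.003 0 0 0" --pt "-0.085 0 0.003 0 0 0" --pt "-0.105 0 0.003 0 0 0" --pt "-0.12 0 0.003 0 0 0" --pt "-0.13 0 0.003 0 0 0" --pt "-0.1365 0 0.003 0 0 0" --pt "-0.1365 0 0.003 0 0 0" --pt "-0.1365 0 0.003 0 0 0"

```text
time_s: 20.82
position: [0.5051, 0.1799, 0.0582]
tcp_rot: [[1.0, 0.0, -0.002], [0.0, -1.0, 0.004], [-0.002, -0.004, -1.0]]
force: [0.3, 0.2, -1.0]
opening: 1.001
```

>>> carry_out --pt "0.03 0 0 0 0 0" --pt "0.1 0 0 0 0 0" --pt "0.13 0 0 0 0 0" --pt "0.13 0 -0.2 0 0 0" --pt "0.13 0 -0.5 0 0 0" --pt "0.13 0 -0.8 0 0 0" --pt "0.13 0.2 -0.9 0 0 0" --pt "0.13 0.5 -0.9 0 0 0" --pt "0.13 0.8 -0.9 0 0 0" --pt "0.13 1 -0.9 0 0 0" --pt "0.13 1 -0.9 0 0 0"

```text
time_s: 22.2
position: [0.532, -0.0237, 0.2374]
tcp_rot: [[1.0, -0.004, -0.001], [-0.004, -1.0, 0.004], [-0.001, -0.004, -1.0]]
force: [0.5, 0.7, 1.2]
opening: 0.998
```

>>> carry_out --pt "-0.1 0.3 0 0 0 0" --pt "-0.2 0.6 0 0 0 0" --pt "-0.3 0.9 0 0 0 0" --pt "-0.3 1 0 0 0 0" --pt "-0.3 1 0 0 0 0"

```text
time_s: 22.82
position: [0.4714, -0.2243, 0.2366]
tcp_rot: [[1.0, -0.007, -0.001], [-0.007, -1.0, 0.004], [-0.001, -0.004, -1.0]]
force: [0.3, 0.1, 0.1]
opening: 0.997
```

```bash
python3 m2.py 12
```

```text
top px [[215.5, 209.8], [215.5, 250.3], [159.5, 247.2], [161.0, 208.0]] [[0.4926, 0.1132], [0.3915, 0.1101], [0.3951, 0.2517], [0.4937, 0.2513]] [0.44322567 0.18155476] -0.016760635881881633 0.09985812090994413 0.1399110748796552
top px [[161.3, 208.3], [216.0, 208.9], [215.2, 250.0], [158.8, 248.1]] [[0.4929, 0.2507], [0.4949, 0.112], [0.3922, 0.1108], [0.3928, 0.2531]] [0.44321752 0.18167774] 0.004913397554356435 0.10138509656794158 0.14052437588174088
side px [[242.1, 217.3], [282.3, 232.8], [245.6, 277.9], [201.4, 257.0]] [[0.4895, 0.1127], [0.3909, 0.1122], [0.3916, 0.2522], [0.4925, 0.2524]] [0.44114383 0.18239743] -0.013193643948808762 0.09976399491474783 0.13983313683989876
side px [[301.6, 158.1], [270.0, 184.6], [252.7, 172.1], [266.2, 157.2]] [[0.4857, -0.1797], [0.4981, -0.0261], [0.5644, -0.0528], [0.5719, -0.1353]] [ 0.53000749 -0.09848337] -0.02112685094826304 0.07675367275832837 0.11807052948288796
side px [[241.2, 217.1], [283.6, 233.1], [245.7, 280.6], [199.8, 258.5]] [[0.4916, 0.1131], [0.3882, 0.1117], [0.388, 0.2574], [0.4927, 0.257]] [0.44011925 0.1847961 ] -0.0034336350411587817 0.10405008165006964 0.14478043386221026
edge [-0.02440348  0.43330002] 0.42366623829150707
```

View pics/top12.png

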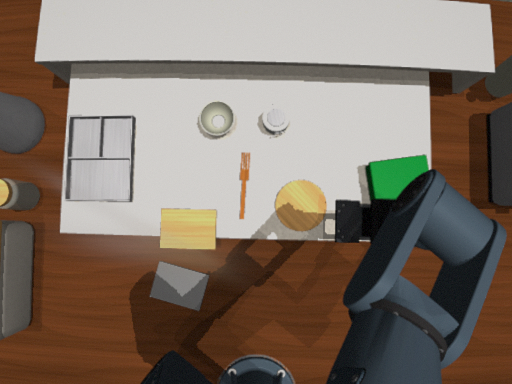

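View pics/side12.png

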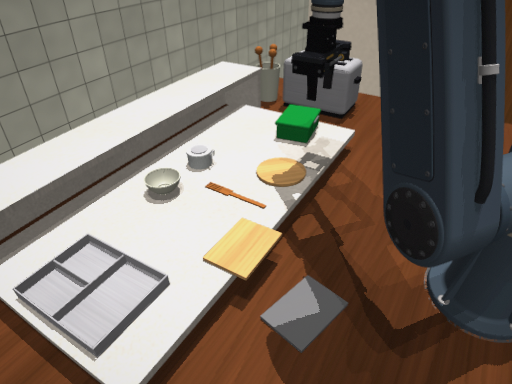

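The top view shows the board alone at (188,229), front edge past the shelf edge, and the arm at the right. One last check that the bystanders have not moved, then hand in.

Run:
```python
from h import *
for n,R in(('top',{'plate':(60,110,80,95),'bowl':(195,95,45,45),'tin':(258,100,36,40),'fork':(232,148,22,74),'mat':(270,175,60,60)}),('side',{'plate':(10,230,165,125),'bowl':(140,165,45,37),'tin':(182,140,38,32),'fork':(203,178,66,34),'mat':(252,152,58,38),'box':(270,100,55,45)})):
    a=cv2.imread(f'pics/{n}0.png').astype(np.float32);b=cv2.imread(f'pics/{n}12.png').astype(np.float32)
    for k,(x,y,w,h) in R.items():
        s,_=cv2.phaseCorrelate(*[cv2.cvtColor(i[y:y+h,x:x+w].copy(),cv2.COLOR_BGR2GRAY) for i in(a,b)]);print(n,k,np.round(s,2))
print(bot.read_state()['time_s'],bot.read_state()['force'])
print(bot.hand_in())
```

```text
top plate [ 0.03 -0.03]
top bowl [0.45 0.5 ]
top tin [0.03 0.04]
top fork [0.03 0.42]
top mat [0.44 0.17]
side plate [-0.    0.49]
side bowl [ 0.49 -0.  ]
side tin [-0.01  0.  ]
side fork [0.03 0.06]
side mat [-0.41 -0.27]
side box [0.03 0.58]
22.925 [ 0.04837407  0.86942387 -0.62014563]
the job is handed in; nothing more can be done
None
```

I pushed the bamboo board forward with both open fingertips on its back edge. It now lies flat and overhangs the shelf's front edge by about 3 cm. The job was handed in at 22.9 s with the gripper up and clear on the right.

**Last checks**
- **Overhang:** the top view gives about 30.6 mm. The side view gives about 29.8 mm after removing its 3 mm offset from the top view. I trust these to about 1–2 mm.
- **Parallel:** the yaw estimates ranged from -0.017 to +0.005 rad, which is within the pixel noise.
- **Bystanders:** image shifts were all about half a pixel or less, so nothing visibly moved. Half a pixel is roughly 1 mm, and the moving shadows add noise. The snack box could only be compared in the side view, because the arm covered it from above.

**What went wrong**
- **Fingertip height:** the open fingertips sit about 29 mm higher than the stated 19 mm ahead of the TCP implies. My first push passed over the board without moving it.
- **Contact on top of the board:** in the second try the fingertips rested lightly on the board's top, with 4 N, and the board stayed within measuring noise. I then lowered the tool and the push worked.

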